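# Unhook a drained optic carrier and stand it in the inspection holder

## Robot

A 7-joint arm with a two-finger parallel gripper is mounted at the origin on a cart in front of the work surface, level with it; the furniture and walls round the work are solid. World frame = base frame: x ahead of the robot, y to its left, z up, the work surface at z = 0. Lengths are in m, angles in rad, forces in N, time in s.
With the tool pointing down it reaches from about 0.425 to 0.925 m from the base axis. Payload 6.8 kg.
Tool frame: the origin (TCP) lies on the front face of the gripper's body, between the roots of the fingers; the fingertips stand 73 mm ahead of it and the grasp point (between the pads) lies 54 mm ahead of it (env.nose_length is the distance from the TCP to the fingertips, in m); z points along the fingers, y is the line along which they close (so a half turn about z gives the same grasp; the last joint's range is limited). The gripper opens to 85 mm and grips with 20 to 120 N. Pads are 22 mm wide; open, the fingers measure 114 mm over their backs; the gripper's body (76 mm by 85 mm) begins 54 mm behind the grasp point. The pads swing forward as they close: fully open they stand 13 mm farther back than shut.
Start: joints at [1.051, 0.477, 0.022, 1.555, -0.011, 1.109, -0.083], TCP at [0.27, -0.619, 0.304] pointing down, gripper open.
Joint ranges: [-2.96, 2.96], [-0.34, 2.1], [-1.41, 1.46], [0.24, 2.44], [-1.37, 4.51], [0.17, 1.92], [-2.96, 2.96]. Speed limits (rad/s): [2.39, 2.39, 3.14, 3.14, 3.14, 3.14, 3.14].

## Interface

Orientations are given as a unit quaternion [w, x, y, z].
In Python, from cell import env, kin, camera, calibration, job gives the robot as it stands. The module is installed in compiled form; this text tells all that it offers. Calls block until the motion is done:
- env.reach(position, orientation): joint-space move of the TCP to a pose.
- env.movel(position, velocity=0.15, rot=None, stop_force=None): straight line of the TCP; rot=None keeps the orientation; velocity is the mean speed in m/s. With stop_force (N) it stops when the force on the tool has changed by that much, and returns True; else False.
- env.goto_joints(angles): joint-space move.
- env.grip(opening, f_grip=None): finger opening in m; f_grip is the grip in N (None keeps the last); returns when the fingers have stopped.
- env.dwell(seconds).
- kin.inverse_kinematics(position, orientation): joint angles nearest the present ones, or None.
- env.get_state(): the state.
- camera(name): name is "scene" or "top" or "wrist"; returns (picture, depth): 480x640x3 uint8, blue, green, red; 480x640 float32, m along the optical axis (not along the pixel's ray), 0 where there is no reading.
- calibration(name): a dict with "fx", "fy", "cx", "cy" (pixels), "rvec" (rotation vector, rad) and "tvec" (3), from world to camera coordinates, as OpenCV has them. Camera axes: x right, y down, z forward; pixel columns grow to the right and rows downward; lengths in m; the calibration is good to about 2 mm. A picture is of the moment at which its call begins: read the wrist's pose just before it. calibration takes no time and is no camera call; for the wrist camera it gives the pose at the moment of the call.
A pose or a line that the arm cannot do raises env.PlanningError and nothing moves.
- job.job_done(): hands the job in; it is judged then, once.
The state is a dict: "time": time; "qpos": joint angles; "joint_velocities": joint speeds; "joint_torque": joint torques, N m; "tcp_pos": TCP position; "orientation": TCP orientation; "force": force on the tool from outside, world axes, zero at the start; "torque": the same for the moment, N m; "opening": finger opening in m; "gripper_force": force on a finger pad.
Only numpy, scipy, OpenCV 4.12 (cv2) and the standard library are available. Lean on these libraries where they do the work, as an engineer would, in place of code of your own. Each camera call takes 0.05 s, during which the arm holds its last target. There are 200 camera calls.

## Task

Two rinsed optic carriers have drained on the barbed hooks of the drip stand. Take the one with the round lens off its hook by its black grip, raising it, tilting it and backing it out over the barb without forcing it, and lower it gently into the grooves of the holder until it stands upright and fully home; then let go. Leave the carrier with the square glass hanging on its hook, and do not disturb the other things on the table.

Things in the scene. Friction and masses are not known exactly. Their poses are not given: they have to be found in the camera images.
- carrier_round: Optic carrier, flat 5 mm steel plate hanging upright, 0.19 kg, 182 mm high, same from both faces. Origin: middle of its foot (lower edge); x = plate normal, y = width, z = up. From the foot up: square plate 72 mm wide, 0-72 mm; hanging window 82-108 mm; neck 24 mm wide; black grip block 146-182 mm, centre of mass at 70 mm. Holds a ROUND lens in a dark barrel, 50 x 24 mm. On either hook.
- carrier_square: Optic carrier, flat 5 mm steel plate hanging upright, 0.19 kg, 182 mm high, same from both faces. Origin: middle of its foot (lower edge); x = plate normal, y = width, z = up. From the foot up: square plate 72 mm wide, 0-72 mm; hanging window 82-108 mm; neck 24 mm wide; black grip block 146-182 mm, centre of mass at 70 mm. Holds a flat SQUARE glass, 46 mm. Stays on its hook.
- round_grip (a point): Centre of the round-lens carrier's black grip block, 164 mm above the foot. Block: 14 mm thick along the plate normal, 44 mm along the plate width, 36 mm high, flat faces. Below 146 mm height the barbed tip (29 mm above the window's upper edge) stands close in front of the plate.
- round_window (a point): Centre of the round-lens carrier's hanging window, 95 mm above the foot: 26 mm wide, 26 mm high, upper corners cut off. The hook's rod goes through it; hanging, its upper edge (13 mm above this point) lies on the rod.
- drip_stand: Drip stand, fixed: tray 106 x 236 mm (long along y, rim 28 mm high), post in the middle with a clamp block up to 164 mm, two round steel hooks (rod 8 mm thick) along +y and -y, alike. Origin: middle of the underside, on the table; z up. Each rod slopes down from the post to a level seat 84-96 mm out, axis 146 mm high, where a carrier hangs square to the hook, foot 42 mm above the table.
- hook_left_tip (a point): End of the drip stand's +y hook: from the outer end of the level seat (96 mm from the post axis) the rod rises at 60 degrees, outward, to this tip, 113 mm out, 175 mm high. A 5 mm barb points back from the tip toward the post (105 mm out, 172 mm high).
- hook_right_tip (a point): The same on the -y hook. The tip is too high for the window of an upright plate: raise the carrier 9 mm (rod in mid window), tilt its top some 35 degrees toward the post (foot swings outward), then draw it up and out along the 60 degree rise until the window has passed tip and barb.
- holder: Inspection holder, fixed: base 60 x 118 x 10 mm, two grooved posts facing each other along y. Origin: middle of the underside; x = normal of the plate it takes, z up. Grooves 7.5 mm wide (x), 76 mm between groove floors (y), from 10 to 62 mm height, flared mouths up to 71 mm. The carrier enters from above, either way round, edges in the grooves, till its foot rests on the base, 10 mm above the table.
- board_edge (a point): Foot of the near upright edge of the tall black board that stands on the table at the left (fixed furniture): 13 mm thick along x, 560 mm high, it runs from here leftward (+y); a gusset stands behind it up to 0.15 m further in x, from 15 mm left of here. Keep the arm clear of it.
- sensor_head: Bystander, loose: black round power sensor on a based post, 31 x 58 x 92 mm high. Origin: middle of its underside. It stands to the left or right; the holder stands on the other side.
- objective_carton: Bystander, loose: small carton, 32 x 48 x 66 mm high, between robot and drip stand. Origin: middle of its underside.
- iris: Bystander, loose: black iris disc on a based post, 26 x 58 x 116 mm high, behind the drip stand. Origin: middle of its underside.
- case: Bystander, loose: flat black component case, 104 x 150 x 42 mm high, far right, long side pointing away from the robot. Origin: middle of its underside.
Not all that is in view belongs to the job. Leave any pink look-alike of the carrier_round alone.

How it is judged:
At the end, for the whole second after the job is handed in: The round-lens carrier stands released and at rest in the holder, edges in both grooves, foot on the base (2.5 mm in height, 5 mm sideways), upright within 0.1 rad; the square-glass carrier still hangs on its hook; it and the bystanders have moved less than 20 mm (x of carrier_round in the frame of holder between -0.005 and 0.005 m and y of carrier_round in the frame of holder between -0.005 and 0.005 m and z of carrier_round in the frame of holder between 0.006 and 0.0125 m and angle between carrier_round's own z axis and vertical below 0.1 rad and angle between the x axis of carrier_round and the x axis of holder, either way round below 0.12 rad and linear speed of carrier_round below 0.02 m/s and angular speed of carrier_round below 0.2 rad/s and distance of each of carrier_square, sensor_head, objective_carton, iris, case from where it was at the start of the episode below 0.02 m and linear speed of carrier_square below 0.05 m/s and contact force between carrier_square and drip_stand above 0.3 N); the robot touches nothing.
It fails at once if the carrier is forced against the drip stand (over 40 N) (contact force between carrier_round and drip_stand above 40 N).
It fails at once if the carrier is rammed or dropped into the holder (over 50 N, or faster than 0.35 m/s in its grooves) (contact force between carrier_round and holder above 50 N or (horizontal distance between carrier_round and holder below 0.03 m and z of carrier_round in the frame of holder below 0.06 m and linear speed of carrier_round above 0.35 m/s)).
It fails at once if the carrier with the square glass is knocked (moved over 40 mm) (distance of carrier_square from where it was at the start of the episode above 0.04 m).
It fails at once if a bystander (power sensor, carton, iris or case) is knocked (moved over 30 mm) (distance of any of sensor_head, objective_carton, iris, case from where it was at the start of the episode above 0.03 m).
It also fails if it takes over 48 s, if anything falls off the work surface, if the arm or the gripper's body presses on something with over 40 N, if the wrist force passes 120 N, or if a joint passes its speed limit or range.

## Working session

There is one attempt and no reset: what is moved stays moved. The work goes in short steps, each a Python script; the robot and the scene stay as the last script left them, time stands still between calls to the robot, and variables do not carry over. Pictures are saved under pics/ and viewed, at most 10 in all, crops included, and the job is handed in when it is done.

```bash
mkdir -p pics; cat > h.py <<'E'
import numpy as np, cv2
from scipy.spatial.transform import Rotation as R
from cell import env, kin, camera, calibration, job
def cloud(name):
    c=calibration(name); img,d=camera(name)
    v,u=np.mgrid[0:480,0:640]
    P=np.stack([(u-c['cx'])/c['fx']*d,(v-c['cy'])/c['fy']*d,d],-1)
    Rm=cv2.Rodrigues(np.array(c['rvec'],float))[0]; t=np.array(c['tvec'],float).ravel()
    W=(P-t)@Rm; W[d==0]=np.nan
    return img,d,W
E
python3 - <<'E'
from h import *
for n in ['scene','top']:
    img,d,W=cloud(n); cv2.imwrite(f'pics/{n}0.png',img); np.savez(f'{n}0.npz',img=img,W=W)
    c=calibration(n); Rm=cv2.Rodrigues(np.array(c['rvec']))[0]; print(n,-Rm.T@np.array(c['tvec']).ravel(),c['fx'])
print(env.get_state())
E
```

```text
scene [1.79509923 0.12409232 0.91437918] 588.8359012260117
top [0.24637361 0.0551192  1.70030271] 557.5351533514405
{'time': 0.1, 'qpos': array([ 1.05090564,  0.47770312,  0.02232058,  1.55636039, -0.01151098,
        1.10929753, -0.08312809]), 'joint_velocities': array([ 0.00082245, -0.00314488,  0.00011219, -0.00292307,  0.00019257,
       -0.00124101, -0.00031376]), 'joint_torque': array([ 5.13273131e-03, -5.97752237e+01,  1.61388081e+00, -2.81953382e+01,
        1.27750420e-02,  5.01023591e-03, -4.52162254e-06]), 'tcp_pos': array([ 0.27001297, -0.61818396,  0.30302871]), 'orientation': array([-7.91493363e-04,  9.78877329e-01,  2.04446821e-01, -2.15893967e-04]), 'force': array([ 0.21330717, -0.1398922 ,  1.16034742]), 'torque': array([ 0.06403953, -0.02331153,  0.0072304 ]), 'gripper_force': 0.0, 'opening': 0.08534177694138576}
```

View pics/scene0.png

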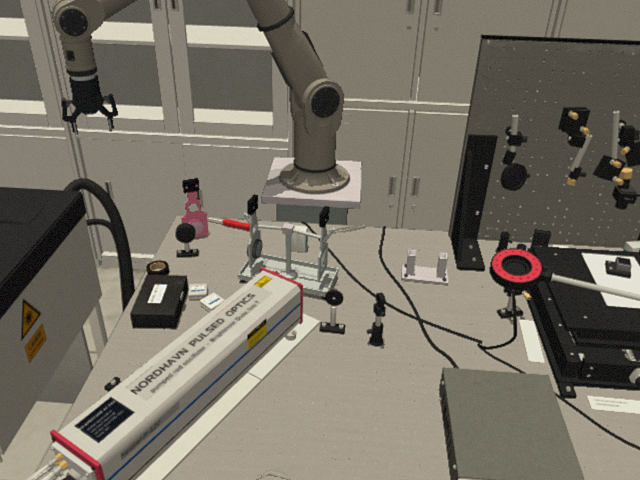

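View pics/top0.png

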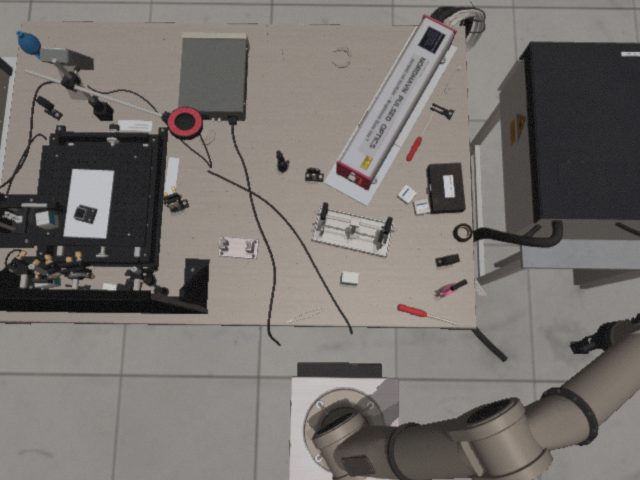

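Scene: the candidates are the left carrier (255,240) with a dark round barrel, the right carrier (324,245), and the pink look-alike at (195,215). Top: grips at (322,215) and (384,235), stand at (352,232), holder at (238,247), sensor at (447,260), carton at (349,278), pink item at (452,288). Next I'll check the choice in a close crop and measure it.

```bash
python3 - <<'E'
from h import *
s=np.load('scene0.npz'); t=np.load('top0.npz')
a=cv2.resize(s['img'][180:300,225:355],(520,480),interpolation=cv2.INTER_CUBIC)
b=cv2.resize(t['img'][195:265,305:400],(275,203),interpolation=cv2.INTER_CUBIC)
o=np.zeros((480,795,3),np.uint8); o[:,:520]=a; o[:203,520:]=b
c=cv2.resize(t['img'][225:270,210:265],(275,225),interpolation=cv2.INTER_CUBIC); o[220:445,520:]=c
cv2.imwrite('pics/crop1.png',o)
W=t['W']
def reg(u0,u1,v0,v1,z0,z1):
    w=W[v0:v1,u0:u1].reshape(-1,3); return w[(w[:,2]>z0)&(w[:,2]<z1)]
def rect(n,p):
    c,sz,an=cv2.minAreaRect((p[:,:2]*1000).astype(np.float32)); print(n,len(p),np.round(c,1),np.round(sz,1),round(an,1),'z',np.round(np.percentile(p[:,2],[5,50,95]),3))
rect('tray',reg(300,405,195,270,.005,.045))
rect('gripL',reg(305,340,195,235,.20,.25))
rect('gripR',reg(365,400,215,250,.20,.25))
rect('clamp',reg(335,370,215,250,.155,.175))
rect('holdbase',reg(210,270,225,270,.005,.03))
rect('holdposts',reg(210,270,225,270,.05,.09))
rect('carton',reg(330,370,260,295,.03,.09))
rect('sensor',reg(425,470,245,275,.03,.12))
rect('iris',reg(300,330,160,190,.03,.14))
p=reg(140,215,225,320,.3,.6); print('board',p.min(0),p.max(0))
E
```

```text
tray 2598 [587.7 -20.3] [234.5 325.9] 1.1 z [0.006 0.014 0.027]
gripL 93 [604.7  68.1] [14.  45.7] 77.9 z [0.207 0.221 0.228]
gripR 93 [ 565.8 -107.2] [14.5 42.6] 78.5 z [0.209 0.222 0.228]
clamp 112 [581.6 -13.6] [92.4 32.4] 74.6 z [0.156 0.161 0.166]
holdbase 678 [534.7 328.4] [139.  184.1] 1.5 z [0.005 0.009 0.018]
holdposts 133 [533.5 332.2] [99.7 29.4] 85.3 z [0.054 0.066 0.073]
carton 201 [439.4  -9.8] [47.8 33. ] 84.0 z [0.045 0.064 0.072]
sensor 155 [ 496.5 -305.6] [23.1 50.4] 8.9 z [0.062 0.085 0.095]
iris 87 [756.6 104.6] [11.2 39.2] 1.6 z [0.039 0.084 0.108]
board [0.32744452 0.41352075 0.30057931] [0.42373953 0.51916877 0.57510015]
```

View pics/crop1.png

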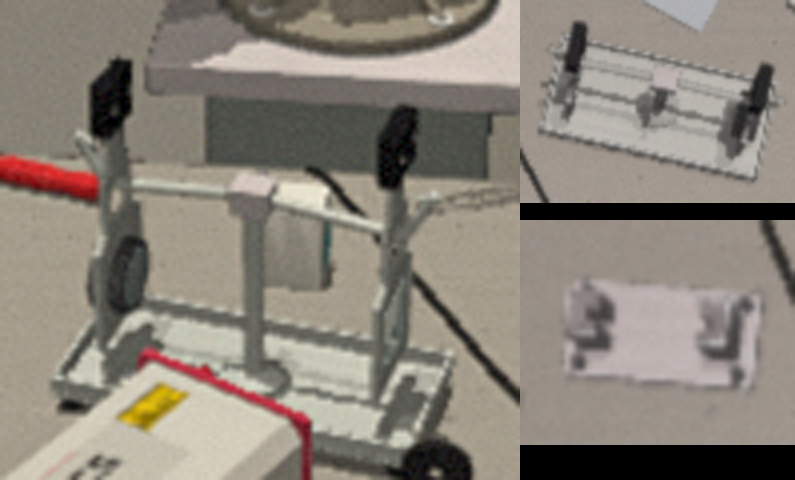

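The crop confirms it: the scene-left carrier, on the -y hook (crop px 125,270), has the dark round barrel. The other one has the flat square glass. The grips are 180 mm apart with tops at z≈0.224, as the description says. Next I'll check IK for the key poses.

```bash
cat >> h.py <<'E'
def q_of(M):
    x,y,z,w=R.from_matrix(M).as_quat(); return np.array([w,x,y,z])
def tool(ny,tilt=0.,s=1):
    """tool pointing down, closing line s*ny (unit, horizontal); tilt: top leans away from ny"""
    n=np.array([ny[0],ny[1],0.])/np.hypot(*ny[:2]); up=np.array([0,0,1.])
    zt=-(up*np.cos(tilt)-n*np.sin(tilt)); y=s*(n*np.cos(tilt)+up*np.sin(tilt))
    return np.column_stack([np.cross(y,zt),y,zt])
def tcp(g,M): return np.asarray(g)-0.054*M[:,2]
E
python3 - <<'E'
from h import *
o=np.array([-.2166,-.976]); C=np.array([.5853,-.0195])
def P(r,z): return np.r_[C+o*r,z]
hx=np.array([np.cos(np.radians(-4.7)),np.sin(np.radians(-4.7))])
for s in (1,-1):
    for nm,g,n,t in [('look',P(.09,.36),o,0),('grasp',P(.09,.208),o,0),('tilt',P(.09-.04,.146+.058),o,.61),('out',P(.15-.04,.25+.058),o,.61),('up',P(.15,.43),o,0),('holdhi',[.5335,.332,.43],hx,0),('hold',[.5335,.332,.175],hx,0)]:
        M=tool(n,t,s); j=kin.inverse_kinematics(tcp(g,M),q_of(M)); print(s,nm,None if j is None else np.round(j,2))
E
```

```text
1 look [ 0.24  0.24 -0.2   1.64  0.05  1.26 -1.76]
1 grasp [ 0.19  0.36 -0.14  1.83  0.06  0.95 -1.76]
1 tilt [-0.04  0.52 -0.31  1.76  0.69  1.33 -2.45]
1 out [ 0.11  0.38 -0.38  1.71  0.68  1.44 -2.27]
1 up [ 0.31  0.21 -0.15  1.53  0.03  1.41 -1.63]
1 holdhi [ 0.07  0.49 -1.11  1.37  0.44  1.54 -1.08]
1 hold [ 0.06  0.72 -1.06  1.69  0.68  1.15 -1.28]
-1 look [ 0.6   0.29 -0.65  1.62  0.18  1.29  1.27]
-1 grasp [ 0.58  0.43 -0.64  1.81  0.3   1.    1.17]
-1 tilt [ 0.11  0.55 -0.52  1.75  0.77  1.39  0.63]
-1 out [ 0.19  0.4  -0.48  1.71  0.71  1.46  0.84]
-1 up [ 0.68  0.26 -0.62  1.51  0.15  1.43  1.4 ]
-1 holdhi [ 0.1   0.52 -1.18  1.36  0.48  1.56  2.03]
-1 hold [ 0.12  0.79 -1.19  1.69  0.78  1.22  1.8 ]
```

```bash
python3 - <<'E'
from h import *
o=np.array([-.2166,-.976]); C=np.array([.5853,-.0195])
hx=np.array([np.cos(np.radians(-4.7)),np.sin(np.radians(-4.7))])
def snap(n):
    img,d,W=cloud('wrist'); cv2.imwrite(f'pics/{n}.png',img); np.savez(n+'.npz',img=img,W=W)
    c=calibration('wrist'); Rm=cv2.Rodrigues(np.array(c['rvec']))[0]; print(n,-Rm.T@np.array(c['tvec']).ravel(),Rm[2],env.get_state()['tcp_pos'],env.get_state()['time'])
M=tool(o,0,-1); env.reach(tcp(np.r_[C+o*.09,.38],M),q_of(M)); env.dwell(.2); snap('w1')
M=tool(hx,0,-1); env.reach(tcp([.5335,.332,.34],M),q_of(M)); env.dwell(.2); snap('w2')
print(env.get_state()['qpos'])
a=cv2.imread('pics/w1.png');b=cv2.imread('pics/w2.png')
cv2.imwrite('pics/w12.png',cv2.resize(np.hstack([a,b]),(800,300),interpolation=cv2.INTER_AREA))
E
```

```text
w1 [ 0.49436178 -0.09187394  0.50436391] [ 0.28375483 -0.06301597 -0.95682401] [ 0.565752   -0.10787359  0.43379647] 2.5167
w2 [0.52828773 0.25784792 0.46458126] [ 0.02649459  0.28762377 -0.95737694] [0.53402147 0.33121431 0.39402281] 4.3917
[ 0.08978192  0.55186079 -1.10996424  1.50940684  0.4981221   1.38948555
  2.00690266]
```

View pics/w12.png

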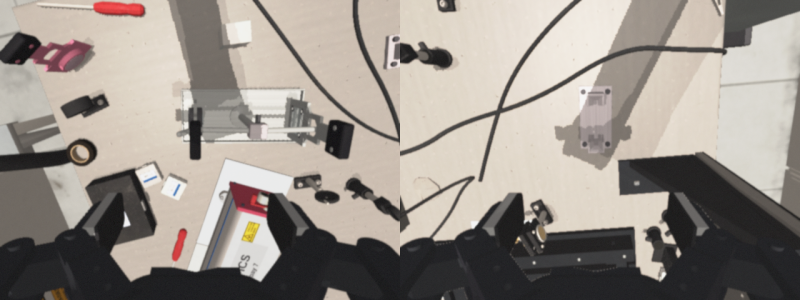

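The left half shows the round carrier's grip at (195,133), the other grip at (340,138) and the post at (258,130). The right half shows the holder at (597,117), with the board at lower right (640,175). Now I'll measure both from these clouds.

```bash
python3 - <<'E'
from h import *
def rect(n,p):
    c,sz,an=cv2.minAreaRect((p[:,:2]*1000).astype(np.float32)); print(n,len(p),np.round(c,1),np.round(sz,1),round(an,1),'z',np.round(np.percentile(p[:,2],[5,50,95]),4))
def reg(W,u0,u1,v0,v1,z0,z1):
    w=W[v0:v1,u0:u1].reshape(-1,3); return w[(w[:,2]>z0)&(w[:,2]<z1)]
W=np.load('w1.npz')['W']
rect('gripR top',reg(W,285,345,150,270,.218,.235))
rect('gripL top',reg(W,510,575,170,270,.218,.235))
p=reg(W,285,345,150,270,.1,.182); print('lowpts near R',len(p))
o=np.array([-.2166,-.976]); C=np.array([.5853,-.0195]); e=np.array([.976,-.2166])
q=reg(W,260,345,130,270,.13,.182); q=q[((q[:,:2]-C)@o>.095)]; print('tip area r,lat,z',np.round(np.c_[(q[:,:2]-C)@o,(q[:,:2]-C)@e,q[:,2]][::max(1,len(q)//10)],3))
W=np.load('w2.npz')['W']
rect('base',reg(W,275,350,125,255,.007,.014))
P=reg(W,275,350,125,255,.055,.08); rect('posts',P)
P=reg(W,275,350,125,255,.066,.08); rect('poststop',P)
for sgn in (1,-1):
    p=P[(P[:,1]-.331)*sgn>0]; rect('post%d'%sgn,p)
# slot view: map of tops
img=np.load('w2.npz')['img'][125:255,270:355]; cv2.imwrite('pics/w2c.png',cv2.resize(img,None,fx=4.5,fy=4.5,interpolation=cv2.INTER_CUBIC))
E
```

```text
gripR top 1074 [ 567.5 -108.8] [13.8 43.9] 77.7 z [0.2215 0.224  0.2253]
gripL top 1252 [606.1  66.7] [15.4 44. ] 78.6 z [0.2192 0.2239 0.2254]
lowpts near R 680
tip area r,lat,z [[ 0.1   -0.002  0.152]
 [ 0.102 -0.     0.16 ]
 [ 0.11  -0.001  0.173]
 [ 0.109 -0.001  0.175]
 [ 0.109  0.     0.174]
 [ 0.111  0.001  0.176]
 [ 0.112  0.001  0.179]
 [ 0.114  0.001  0.18 ]
 [ 0.113  0.002  0.179]
 [ 0.111  0.003  0.179]
 [ 0.113  0.005  0.179]]
base 3847 [540.3 323.3] [131.2  70.7] 86.8 z [0.009  0.0104 0.0118]
posts 993 [535.4 331. ] [98.4 27.8] 85.9 z [0.0625 0.0697 0.0722]
poststop 778 [535.5 331. ] [98.4 27.7] 85.9 z [0.0666 0.0705 0.0724]
post1 376 [538.4 370.1] [19.7 27.4] 85.5 z [0.0664 0.0704 0.0724]
post-1 402 [532.7 291.3] [18.9 27.7] 85.9 z [0.0667 0.0706 0.0724]
```

View pics/w2c.png

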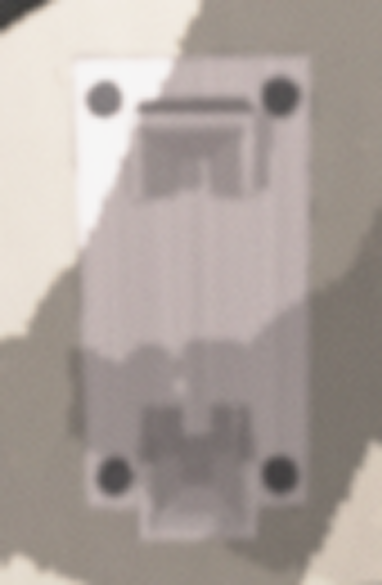

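```bash
cat >> h.py <<'E'
C=np.array([.5868,-.0211]); o=np.array([-.2148,-.9766]); o/=np.hypot(*o)
HC=np.array([.5355,.331]); ha=np.radians(-4.1); hx=np.array([np.cos(ha),np.sin(ha)])
H=.073  # grasp point above window centre
def win(r,z,tilt):
    """tcp pose for window centre at radius r, height z, tilt of top toward the post"""
    M=tool(o,tilt,-1); return tcp(np.r_[C+o*r,z]-H*M[:,2],M),q_of(M)
def st(n):
    s=env.get_state(); print(n,round(s['time'],2),'F',np.round(s['force'],1),'T',np.round(s['torque'],2),'open',round(s['opening'],4),'gf',round(s['gripper_force'],1),np.round(s['tcp_pos'],4))
E
python3 - <<'E'
from h import *
p,q=win(.0899,.137,0)
env.grip(.06)
env.reach(p+[0,0,.09],q); st('above')
print(env.movel(p,velocity=.1,stop_force=10)); st('at')
env.grip(.005,f_grip=50); st('gripped')
p,q=win(.0899,.146,0); print(env.movel(p,velocity=.04,stop_force=15)); env.dwell(.2); st('raised')
img,d,W=cloud('scene'); cv2.imwrite('pics/s1.png',cv2.resize(img[150:300,200:380],(720,600),interpolation=cv2.INTER_CUBIC))
E
```

```text
above 6.4 F [-0.6  0.  -0.6] T [-0.    0.02  0.02] open 0.0601 gf 0.0 [ 0.5678 -0.1072  0.3543]
False
at 7.45 F [-0.5  0.4  0.6] T [-0.   -0.03  0.03] open 0.0598 gf 0.0 [ 0.5679 -0.1088  0.2647]
gripped 7.92 F [-0.7  0.   2. ] T [-0.15  0.14  0.01] open 0.0133 gf 50.4 [ 0.5676 -0.109   0.2643]
False
raised 8.5 F [ 0.1  0.  -2.2] T [0.   0.02 0.04] open 0.0133 gf 49.9 [ 0.5673 -0.1089  0.2728]
```

View pics/s1.png

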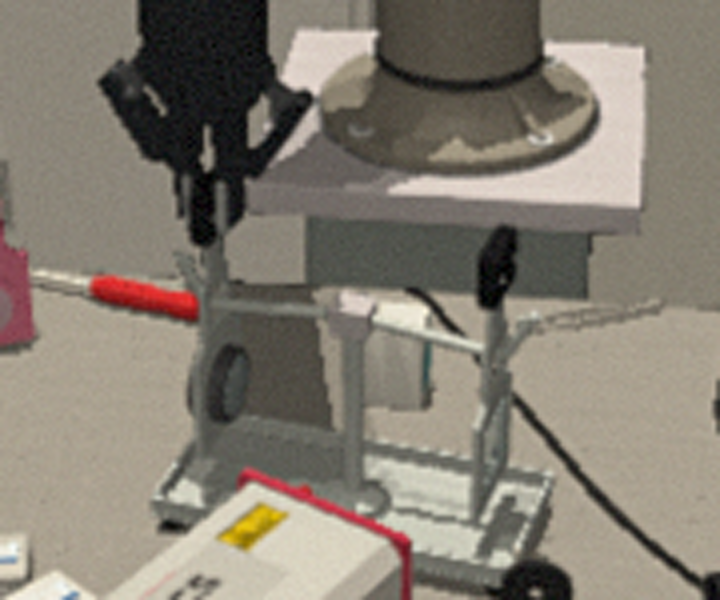

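The grip is held (opening 13.3 mm) at scene crop (205,210), the plate hangs free of the rod, and the force is just its weight. Now I'll tilt it and draw it out.

```bash
python3 - <<'E'
from h import *
import sys
def go(r,z,t,v,n,f=10):
    p,q=win(r/1000,z/1000,np.radians(t)); hit=env.movel(p,velocity=v,rot=q,stop_force=f); st(n)
    if hit: print('STOP',n); sys.exit()
for k in (9.5,19,28.5,38): go(90,146,k,.05,'tilt%g'%k)
go(94.3,147,38,.03,'corner')
def rise(s): return 96+.5*s-1.73,146+.866*s+1
go(*rise(15),38,.04,'s15'); go(*rise(30),38,.04,'s30'); go(*rise(50),38,.05,'s50'); go(*rise(110),38,.1,'s110')
img,d,W=cloud('scene'); cv2.imwrite('pics/s2.png',cv2.resize(img[100:300,170:380],(630,600),interpolation=cv2.INTER_CUBIC))
E
```

```text
tilt9.5 9.12 F [-0.3 -0.4 -2.4] T [ 0.23 -0.11 -0.03] open 0.0132 gf 49.9 [ 0.572  -0.0886  0.2711]
tilt19 9.68 F [ 0.1 -1.  -1.5] T [ 0.5  -0.15  0.04] open 0.0131 gf 49.9 [ 0.5763 -0.0695  0.266 ]
tilt28.5 10.25 F [ 0.1 -0.1 -1.5] T [ 0.64 -0.19 -0.02] open 0.0134 gf 49.9 [ 0.5805 -0.0506  0.2577]
tilt38 10.82 F [ 0.3 -0.2 -1.9] T [ 1.01 -0.24  0.  ] open 0.0133 gf 49.9 [ 0.5844 -0.0333  0.2462]
corner 11.12 F [-0.1  1.1 -1.4] T [ 0.94 -0.24  0.01] open 0.0131 gf 49.9 [ 0.5833 -0.0379  0.2476]
s15 11.64 F [ 0.9  0.9 -2.6] T [ 1.   -0.2   0.02] open 0.0133 gf 49.9 [ 0.5817 -0.0442  0.2603]
s30 12.17 F [ 0.3  0.4 -1.8] T [ 0.93 -0.2   0.03] open 0.0132 gf 49.9 [ 0.5801 -0.0516  0.2733]
s50 12.72 F [-0.1  0.  -1.6] T [ 0.96 -0.24 -0.04] open 0.0126 gf 49.9 [ 0.578  -0.0613  0.2906]
s110 13.47 F [ 0.9 -0.1 -1.7] T [ 0.97 -0.23  0.03] open 0.0132 gf 49.9 [ 0.5713 -0.0903  0.342 ]
```

```bash
cat >> h.py <<'E'
MH=tool(hx,0,-1)
def hold(foot,dx=0,dy=0):
    hy=np.array([-hx[1],hx[0]]); return tcp(np.r_[HC+dx*hx+dy*hy,foot+.168],MH)
E
python3 - <<'E'
from h import *
p,q=win(.175,.37,0); env.movel(p,velocity=.15,rot=q); st('up')
env.reach(hold(.26),q_of(MH)); st('over')
env.movel(hold(.095),velocity=.12); env.dwell(.3); st('above holder'); print(np.round(env.get_state()['qpos'],2))
img,d,W=cloud('wrist'); np.savez('w3.npz',img=img,W=W)
s,_,Ws=cloud('scene'); np.savez('s3.npz',img=s,W=Ws)
a=cv2.resize(img[0:360,150:490],(400,424)); b=cv2.resize(s[190:300,380:480],(386,424),interpolation=cv2.INTER_CUBIC)
cv2.imwrite('pics/w3.png',np.hstack([a,b]))
E
```

```text
up 14.91 F [-0.   0.3 -1.7] T [ 0.06  0.05 -0.08] open 0.0137 gf 49.9 [ 0.5492 -0.191   0.4963]
over 16.8 F [ 1.3 -0.1 -0.7] T [-0.05 -0.06  0.02] open 0.0132 gf 49.9 [0.5366 0.3296 0.4818]
above holder 18.62 F [ 0.1 -0.6 -1.5] T [ 0.03 -0.05  0.02] open 0.0132 gf 49.9 [0.5355 0.331  0.3173]
[ 0.17  0.74 -1.3   1.6   0.73  1.37  1.85]
```

View pics/w3.png

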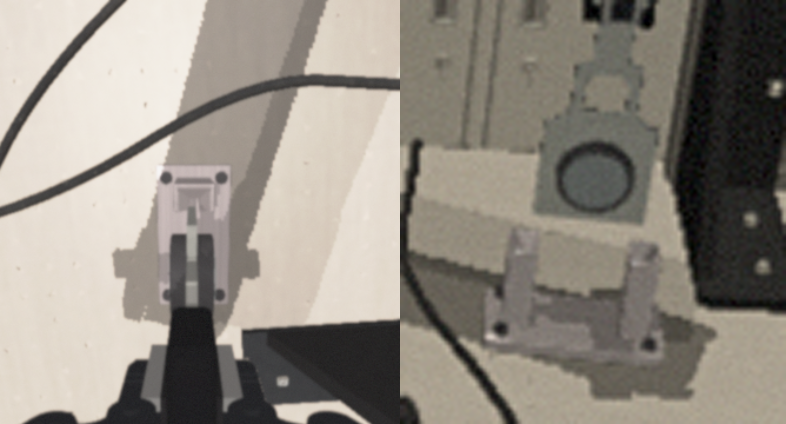

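Wrist crop: the plate edge at (191,220) lines up with the near post's groove at (195,195). In the scene crop the plate hangs upright above the two posts at (520,240) and (642,260). Now I'll measure the plate against the posts using the same cloud.

```bash
python3 - <<'E'
from h import *
hy=np.array([-hx[1],hx[0]])
W=np.load('s3.npz')['W'][190:300,380:480].reshape(-1,3); W=W[~np.isnan(W[:,0])]
L=np.c_[(W[:,:2]-HC)@hx,(W[:,:2]-HC)@hy,W[:,2]]
p=L[(abs(L[:,0])<.03)&(abs(L[:,1])<.05)&(L[:,2]>.09)&(L[:,2]<.172)]
print('plate n',len(p),'y',np.round(np.percentile(p[:,1],[1,50,99]),4),'zmin',p[:,2].min(),'xmed',np.median(p[:,0]))
e=p[(abs(p[:,1])>.0275)|(p[:,2]>.158)|(p[:,2]<.102)]
A=np.c_[e[:,1],e[:,2]-.13,np.ones(len(e))]; k=np.linalg.lstsq(A,e[:,0],rcond=None)[0]; print('x front = ',k,'(yaw slope, tilt slope, x)',len(e))
for z in (.1,.11,.12,.13,.14,.15): 
    r=p[abs(p[:,2]-z)<.005]; print(z,np.round([r[:,1].min(),r[:,1].max(),(r[:,1].min()+r[:,1].max())/2],4))
for s in (1,-1):
    f=L[(abs(L[:,0])<.03)&(L[:,1]*s>.03)&(L[:,1]*s<.06)&(L[:,2]>.03)&(L[:,2]<.08)]
    t=f[f[:,2]>.066]; fr=f[f[:,2]<.06]
    print('post',s,len(f),'top x',t[:,0].min(),t[:,0].max(),'front x',np.median(fr[:,0]),'y',f[:,1].min(),f[:,1].max())
W=np.load('w3.npz')['W'][0:330,260:400].reshape(-1,3); W=W[~np.isnan(W[:,0])]
L=np.c_[(W[:,:2]-HC)@hx,(W[:,:2]-HC)@hy,W[:,2]]
for n,a,b in [('post tops -y',.066,.078),('plate edge',.1,.16)]:
    q=L[(L[:,2]>a)&(L[:,2]<b)&(abs(L[:,0])<.03)&(L[:,1]<-.02)]; print(n,len(q),np.round(np.percentile(q[:,0],[1,50,99]),4),np.round(np.percentile(q[:,1],[1,50,99]),4))
E
```

```text
plate n 778 y [-0.0376 -0.0025  0.0333] zmin 0.09163741708346407 xmed 0.004520149244025549
x front =  [-0.00839574  0.00651654  0.00198488] (yaw slope, tilt slope, x) 347
0.1 [-0.0381  0.034  -0.0021]
0.11 [-0.0384  0.0335 -0.0025]
0.12 [-0.0376  0.0337 -0.0019]
0.13 [-0.0384  0.0332 -0.0026]
0.14 [-0.0378  0.0343 -0.0018]
0.15 [-0.038   0.033  -0.0025]
post 1 135 top x -0.017045519486529243 0.017599726237267646 front x 0.011870223428968015 y 0.030148297325590056 0.047697455680834604
post -1 146 top x -0.017791163858618265 0.019730304566604247 front x 0.012629852143123647 y -0.05082491996482036 -0.03138937651561253
post tops -y 619 [-0.0136 -0.0007  0.0136] [-0.0491 -0.0425 -0.0305]
plate edge 500 [-0.0106  0.0008  0.0126] [-0.0369 -0.024  -0.0202]
```

The plate is square (yaw and tilt under 0.01 rad) and centred within about 1 mm. Lowering gently.

```bash
python3 - <<'E'
from h import *
for f,v in ((.072,.06),(.058,.03),(.035,.04),(.014,.04)):
    h=env.movel(hold(f),velocity=v,stop_force=8); st(f'foot {f} {h}')
    if h: break
else:
    h=env.movel(hold(.006),velocity=.015,stop_force=6); st(f'bottom {h}')
E
```

```text
foot 0.072 False 19.26 F [ 0.9  0.2 -1.8] T [-0.03  0.05  0.01] open 0.0128 gf 49.9 [0.5354 0.331  0.2936]
foot 0.058 False 19.88 F [-0.8  0.4 -1.9] T [-0.02  0.17  0.02] open 0.0134 gf 49.9 [0.5355 0.331  0.2799]
foot 0.035 False 20.6 F [-0.8 -0.2 -2.5] T [-0.01  0.16 -0.  ] open 0.0133 gf 49.8 [0.5355 0.3311 0.257 ]
foot 0.014 False 21.27 F [-0.2 -0.3 -1. ] T [-0.05  0.2   0.01] open 0.0134 gf 49.8 [0.5355 0.331  0.2359]
bottom True 21.64 F [-0.2 -1.4  5. ] T [-0.12  0.15 -0.01] open 0.0132 gf 50.9 [0.5354 0.3314 0.2326]
```

Foot is home at about 10.6 mm. Releasing and backing off upward.

```bash
python3 - <<'E'
from h import *
env.grip(.05); st('open')
p=env.get_state()['tcp_pos']; env.movel(p+[0,0,.2],velocity=.12); env.dwell(.3); st('away')
img,d,W=cloud('wrist'); s,_,Ws=cloud('scene')
hy=np.array([-hx[1],hx[0]]); V=W.reshape(-1,3); V=V[~np.isnan(V[:,0])]
L=np.c_[(V[:,:2]-HC)@hx,(V[:,:2]-HC)@hy,V[:,2]]
t=L[(L[:,2]>.182)&(L[:,2]<.2)&(abs(L[:,0])<.04)&(abs(L[:,1])<.05)]
print('grip top',len(t),np.median(t[:,2]),cv2.minAreaRect((t[:,:2]*1000).astype(np.float32)))
cv2.imwrite('pics/end.png',np.hstack([cv2.resize(img[0:360,150:490],(330,350)),cv2.resize(s[150:310,200:480],(470,350))]))
E
```

```text
open 22.08 F [-0.3 -0.9 -0.1] T [ 0.04 -0.06  0.01] open 0.05 gf 0.0 [0.5349 0.3307 0.2312]
away 24.2 F [ 0.7 -0.1 -0.4] T [ 0.04 -0.01 -0.03] open 0.0502 gf 0.0 [0.5349 0.3307 0.431 ]
grip top 907 0.19206453838140627 ((0.8695788383483887, -1.0388317108154297), (13.960362434387207, 43.11602020263672), 0.18665175139904022)
```

View pics/end.png

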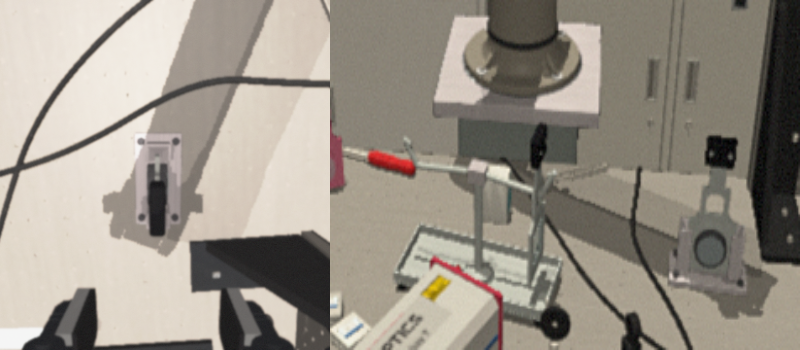

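The carrier stands upright in the holder at (712,220), with its grip top at 0.192 m (10 mm base plus 182 mm). The square-glass carrier still hangs on its hook at (540,200).

```bash
python3 -c "
from h import *
print(job.job_done())"
```

```text
the job is handed in; nothing more can be done
None
```

The round-lens carrier stands released and fully home in the holder, the square-glass carrier still hangs on its hook, no contact with the other things on the table was felt or seen, and the job was handed in at about 24 s (no verdict was returned).

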